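# Push the counting plate home with the push stick

## Robot

A 6-joint arm with a two-finger parallel gripper is mounted at the origin on the work surface. World frame = base frame: x ahead of the robot, y to its left, z up, the work surface at z = 0. Lengths are in m, angles in rad, forces in N, time in s.
With the tool pointing down it reaches from about 0.25 to 0.85 m from the base axis. Payload 12.5 kg.
Tool frame: the origin (TCP) lies between the finger pads; the fingertips stand bot.nose_length ahead of it and the grasp point (between the pads) is the TCP (bot.nose_length is the distance from the TCP to the fingertips, in m); z points along the fingers, y is the line along which they close (so a half turn about z gives the same grasp; the last joint's range is limited). The gripper opens to 93 mm and grips with 3 to 60 N. Pads are 15 mm wide; open, the fingers measure 128 mm over their backs; the gripper's body (75 mm by 188 mm) begins 65 mm behind the grasp point.
Start: joints at [1.18, 0.351, 1.652, -0, 1.139, -0.085], TCP at [0.166, 0.524, 0.238] pointing down, gripper open.
Joint ranges: [-2.75, 2.75], [-0.79, 2.1], [0.01, 2.65], [-1.57, 4.71], [0.07, 3.14], [-2.87, 2.87]. Speed limits (rad/s): [2.22, 2.22, 2.79, 3.14, 3.14, 3.14].

## Interface

Orientations are given as a unit quaternion [x, y, z, w].
In Python, from workcell import bot, viewer gives the robot as it stands.
- The arm moves only by the shell command python3 -m creep 'ROWS' [FORCE]. ROWS is JSON, a list that holds one entry, the list of rows, each a list of 7 numbers: the shift along the tool's x, y, z in units of 0.3 m (1.0 is 0.3 m), then the turn, a rotation vector about the tool's x, y, z in units of 45 degrees (1.0 is 45 degrees), then the opening, from -1 (shut) to 1 (fully open). In form: [[[x, y, z, wx, wy, wz, hand], ...]]. A call has 1 to 12 rows; each row is the pose to reach, as a shift and turn from the pose commanded when the call began, along the tool's axes at that moment; what a row does not reach only later rows make up. A row lasts 1/12 s, in which the tool goes at most 41.7 mm and 7.16 degrees, less where a joint would pass 70% of its speed; a pose out of reach is approached as far as the arm can. A call with a number of a shift or a turn outside -1 to 1 is refused whole. A call with a gripper value outside its range is refused whole. The fingers move at their own pace and stop on an object; FORCE is the grip in N (left out, the last holds). Time passes only in rows, so rows that repeat a pose let the fingers close. It gives the time, the measured TCP pose, the force, the opening and the grip force at its end, in the units of the state.
- bot.get_state(): the state, without advancing time (a new reading comes with each control period).
- viewer.capture(name): name is "side" or "top"; returns the picture (480x640x3 uint8, red, green, blue); there is no depth.
- viewer.camera_params(name): a dict with "fx", "fy", "cx", "cy" (pixels), "view" (4x4, takes a point from world to camera coordinates). Camera axes: x right, y up, looking along -z (the intrinsics and any distortion apply to the point x, -y, -z); pixel columns grow to the right and rows downward; lengths in m; the calibration is good to about 2 mm. A picture is of the moment at which its call begins. camera_params takes no time and is no camera call.
- bot.finish_job(): hands the job in; it is judged then, once.
The state is a dict: "time_s": time; "joint_pos": joint angles; "joint_vel": joint speeds; "effort": joint torques, N m; "position": TCP position; "tcp_rot": TCP orientation; "wrist_force": force on the tool from outside, world axes, zero at the start; "moment": the same for the moment, N m; "finger_gap": finger opening in m; "finger_force": force on a finger pad.
Only numpy, scipy, OpenCV 4.12 (cv2) and the standard library are available. Lean on these libraries where they do the work, as an engineer would, in place of code of your own. Each camera call takes 0.05 s, during which the arm holds its last target. There are 200 camera calls.

## Task

Draw the wooden push stick up out of its holder and use its lower end to push the sticking-out counting plate along its slot until it is fully home against the back stop; the plate's edges are sharp, so only the stick may touch it, never the gripper. Then set the stick back down into the holder, gently and not dropped, leaving the holder and the things around it standing where they are and the marker in the holder.

Things in the scene. Friction and masses are not known exactly. Their poses are not given: they have to be found in the camera images.
- stick: wooden push stick, a square bar 16 x 16 mm and 220 mm long with a dark rubber foot (lowest 28 mm), standing loose in one compartment of the holder. The taller of the two items there. Origin: centre of its lower end; z points up along the stick, x and y are square to its faces. About 70 g.
- marker: round felt marker, 17 mm thick, 120 mm long, white with a black cap, standing loose in the other compartment. Origin: centre of its lower end; z along it. Stays in the holder.
- holder: loose dark steel holder, an upright open-topped box 56 mm (x) by 110 mm (y) by 90 mm tall with 3 mm walls and floor, split by a 3 mm wall at y = 0 into two compartments of about 50 x 50 mm, centred at y = -27 and +27 mm. Origin: centre of its underside; z up. About 0.7 kg.
- plate: flat aluminium counting plate with rows of small dark pockets, 120 mm (x) by 80 mm (y) by 8 mm thick, loose in the rack's slot and sticking out of its front by 25 to 65 mm. Origin: centre of its underside; x points along the slot, into the rack. The edge to push is at x = -60 mm. About 0.25 kg.
- rack: fixed low grey steel rack, 28 mm high, with two slots. The working slot is at y = 0; that at y = +112 mm holds a fixed plate already home. Origin: on the table below the working slot's mouth; x points into the slot, z up. Two runners, tops 14 mm up, from x = -70 to +135 mm, carry the plate; between them (|y| under 25 mm) it is open to the table. Back stop at x = +135 mm.
- rack_home (a point): where the plate's origin lies when the plate is fully home: 75 mm inside the mouth, 14 mm above the table. The plate's outer edge is then 15 mm inside the mouth. Axes as rack.
- rack_mouth (a point): middle of the working slot's mouth, 14 mm above the table, level with the runner tops; axes as rack. From here inwards the slot is walled at the sides, 83 mm apart, and its edges are covered by 4 mm lips (underside 24 mm, top 28 mm above the table) that leave a gap 65 mm wide open from above, where a stick held upright can pass.
- basket: blue plastic basket of steel nuts, 120 x 160 x 50 mm, loose. Origin: centre of its underside. A bystander.
- tub: white plastic tub of brass nuts, 110 x 150 x 45 mm, loose. Origin: centre of its underside. A bystander.
- scale: white bench scale with a steel pan, 190 x 160 x 40 mm, fixed. Origin: centre of its underside. A bystander.
Things that resemble listed ones, but are neither listed nor needed, are in the scene too. Of the things that look like the plate, the middle-sized one is meant.

How it is judged:
By the outcome, as a careful person would: the job done as asked, in the order asked, and still so for the second after the job is handed in, with the robot touching nothing.
It also fails if it takes over 58 s, if anything falls off the work surface, if the arm or the gripper's body presses on something with over 40 N, if the wrist force passes 120 N, or if a joint passes its speed limit or range.

## Working session

There is one attempt and no reset: what is moved stays moved. The work goes in short steps, Python scripts to look and compute and a shell command to move; the robot and the scene stay as the last step left them, time stands still between calls to the robot, and variables do not carry over. Pictures are saved under pics/ and viewed, at most 11 in all, crops included, and the job is handed in when it is done.

```bash
mkdir -p pics; ls; python3 - <<'E'
from workcell import bot, viewer
import cv2
for n in("side","top"):
    cv2.imwrite(f"pics/{n}0.png",viewer.capture(n)[:,:,::-1])
    print(n,viewer.camera_params(n))
print(bot.get_state(),bot.nose_length)
E
```

```text
pics
side {'fx': 478.7132946488192, 'fy': 478.7132946488192, 'cx': 317.3805912557492, 'cy': 236.241756866706, 'view': array([[ 0.97127472, -0.23781512,  0.00832948, -0.46728441],
       [ 0.11376318,  0.49480192,  0.86152713, -0.10180164],
       [-0.20900562, -0.83583194,  0.50764321, -1.05951862],
       [ 0.        ,  0.        ,  0.        ,  1.        ]])}
top {'fx': 558.9217057035808, 'fy': 558.9217057035808, 'cx': 317.93888541042793, 'cy': 241.6313204777472, 'view': array([[ 0.02263387, -0.99973579,  0.00400715, -0.01476691],
       [ 0.9975352 ,  0.02284997,  0.06634312, -0.49156536],
       [-0.06641715,  0.00249567,  0.99778882, -1.10326541],
       [ 0.        ,  0.        ,  0.        ,  1.        ]])}
{'time_s': 0.1, 'joint_pos': array([ 1.18041588e+00,  3.51184660e-01,  1.65233953e+00, -2.87165513e-05,
        1.13909553e+00, -8.45869411e-02]), 'joint_vel': array([ 0.00062189, -0.00117486, -0.00066337, -0.00165808,  0.00106441,
        0.00055636]), 'effort': array([ 3.51557494e-03, -4.98032928e+01, -2.85703182e+01,  7.01975031e-02,
        2.39362201e-02, -3.16234855e-05]), 'position': array([0.16544528, 0.52423139, 0.23716181]), 'tcp_rot': array([ 1.52295762e-01,  9.88334830e-01, -5.02186456e-04, -1.08140508e-04]), 'wrist_force': array([ 0.17938674, -0.10782301,  0.13482056]), 'moment': array([-0.02228155,  0.01542542, -0.02991448]), 'finger_force': 0.0, 'finger_gap': 0.092911692169302} 0.019
```

View pics/side0.png

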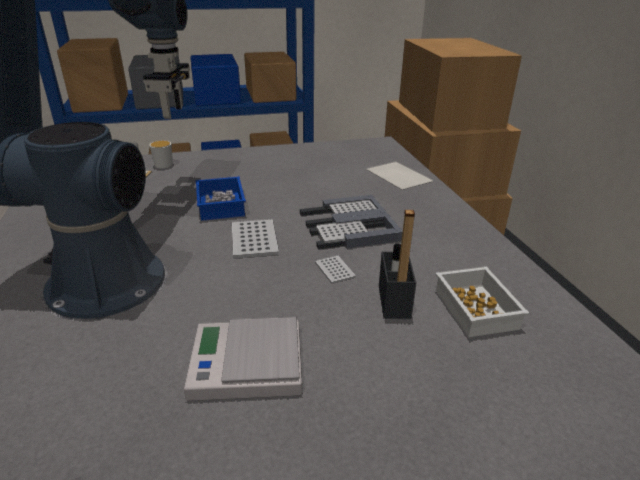

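View pics/top0.png

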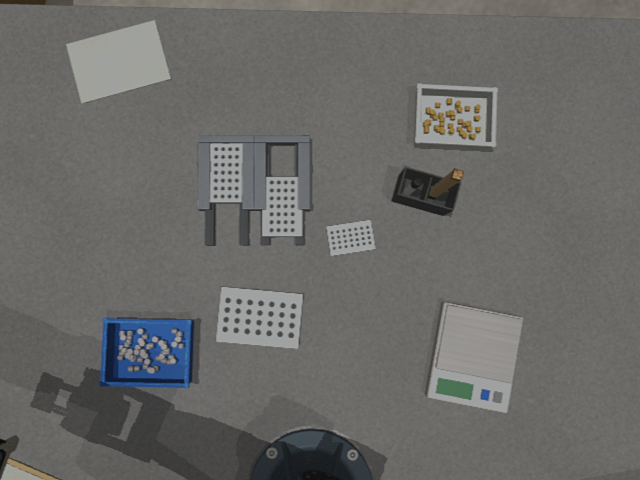

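```bash
python3 - <<'E'
import cv2,numpy as np
t=cv2.imread("pics/top0.png");s=cv2.imread("pics/side0.png")
z=lambda a,k:cv2.resize(a,None,fx=k,fy=k,interpolation=cv2.INTER_CUBIC)
m=np.zeros((600,800,3),np.uint8)
m[:360,:375]=z(t[130:250,195:320],3)
m[:300,375:800]=z(t[160:220,385:470],5)
a=z(s[205:325,370:430],4)[:300];m[300:600,560:800]=a   # side upper part x370,y205
b=z(s[255:325,370:430],3);m[370:580,370:550]=b
b=z(s[190:255,295:405],3);m[370:565,0:330]=b
cv2.imwrite("pics/m1.png",np.clip(m*1.5,0,255).astype(np.uint8))
E
```

```text
(no output)
```

View pics/m1.png

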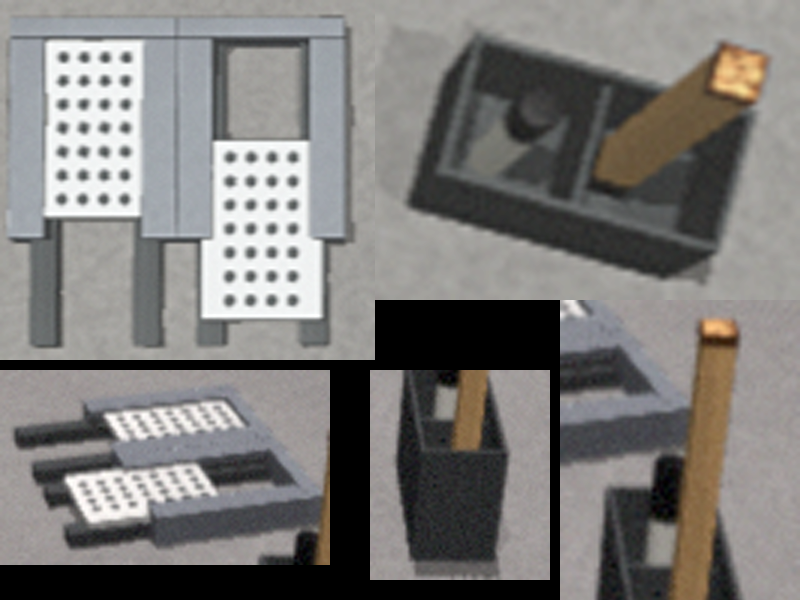

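```bash
cat > h.py <<'E'
import numpy as np
from workcell import bot, viewer
from scipy.optimize import least_squares
from scipy.spatial.transform import Rotation as R
P={n:viewer.camera_params(n) for n in("side","top")}
def proj(n,p):
    c=P[n]; q=np.atleast_2d(p)@c["view"][:3,:3].T+c["view"][:3,3]
    return np.c_[c["fx"]*q[:,0]/-q[:,2]+c["cx"], c["fy"]*-q[:,1]/-q[:,2]+c["cy"]]
def onz(n,px,z):
    return np.array([least_squares(lambda a:(proj(n,[a[0],a[1],z])[0]-u),[.5,0]).x for u in np.atleast_2d(px)])
def tri(a,b): # side, top
    r=least_squares(lambda p:np.r_[proj("side",p)[0]-a,proj("top",p)[0]-b],[.5,0,.1]); return r.x,abs(r.fun).max()
E
python3 - <<'E'
from h import *
H=lambda a:np.array([385,160])+(np.array(a,float)-[375,0])/5
K=lambda a:np.array([195,130])+np.array(a,float)/3
S=lambda a:np.array([370,205])+(np.array(a,float)-[560,300])/4
print("rim",onz("top",H([[478,34],[752,112],[716,245],[440,172]]),.09))
rk=lambda a,z:onz("top",K(a),z).round(4).tolist()
print("rack outer top: BL,BR,FR,FL",rk([[12,18],[343,17],[348,238],[9,238]],.028))
print("work slot lips gap",rk([[213,238],[310,238],[213,40],[308,40]],.028))
print("plate",rk([[213,140],[308,140],[323,318],[202,318]],.022))
print("runner ends",rk([[197,345],[226,345],[301,345],[328,345]],.014))
print("stop",rk([[228,42],[308,42]],.022))
top,e=tri(S([719,331]),H([740,72]));print("sticktop",top,e)
# axis: lower point in both lines
def f(q):
    s=proj("side",q)[0];t=proj("top",q)[0]
    d=lambda p,a,b:np.cross(b-a,p-a)/np.linalg.norm(b-a)
    return [d(s,S([718,342]),S([692,600])),d(t,H([740,75]),H([613,169])),np.linalg.norm(q-top)*300-66]
lo=least_squares(f,top-[0,0,.2]).x;print("stick bottom",lo,(top-lo)/.22)
print("marker cap", onz("top",H([[545,108]]),.12))
E
```

```text
rim [[ 0.63230603 -0.16574149]
 [ 0.60497458 -0.269515  ]
 [ 0.55417073 -0.25625513]
 [ 0.57942369 -0.15206945]]
rack outer top: BL,BR,FR,FL [[0.6978, 0.2398], [0.7037, 0.0186], [0.5551, 0.0117], [0.5499, 0.2363]]
work slot lips gap [[0.553, 0.1012], [0.5545, 0.0369], [0.6861, 0.105], [0.6876, 0.0416]]
plate [[0.6197, 0.1037], [0.6212, 0.0401], [0.502, 0.0271], [0.5001, 0.1075]]
runner ends [[0.4825, 0.1111], [0.483, 0.0917], [0.4841, 0.0416], [0.4845, 0.0236]]
stop [[0.6864, 0.0955], [0.6877, 0.0418]]
sticktop [ 0.59542882 -0.23174418  0.22234245] 0.7049031139005137
stick bottom [ 0.59789789 -0.23799087  0.00244501] [-0.01122308  0.02839404  0.9995338 ]
marker cap [[ 0.59929048 -0.18588833]]<stdin>:16: DeprecationWarning: Arrays of 2-dimensional vectors are deprecated. Use arrays of 3-dimensional vectors instead. (deprecated in NumPy 2.0)
```

```bash
cat >> h.py <<'E'
def plan(xyz,yaw,via=None):
    "yaw (deg) of tool y in the world, tool down; prints the row values from the present pose"
    s=bot.get_state(); T=R.from_quat(s["tcp_rot"])
    c,d=np.cos(np.radians(yaw)),np.sin(np.radians(yaw))
    G=R.from_matrix(np.array([[-d,c,0],[c,d,0],[0,0,-1]]))
    sh=T.inv().apply(np.array(xyz)-s["position"])/.3
    w=(T.inv()*G).as_rotvec(degrees=True)/45
    yv=T.apply([0,1,0])
    print("t",round(s["time_s"],2),"pos",s["position"].round(4),"yaw",np.degrees(np.arctan2(yv[1],yv[0])).round(2),"F",s["wrist_force"].round(1),"gap",round(s["finger_gap"],4))
    print("shift",sh.round(4),"turn",w.round(4))
E
python3 - <<'E'
from h import *
H=lambda a:np.array([385,160])+(np.array(a,float)-[375,0])/5
c=onz("top",H([[717,45],[768,50],[762,98],[712,92]]),.2225);print(c,c.mean(0))
for i in range(4):
    d=c[(i+1)%4]-c[i];print(np.degrees(np.arctan2(d[1],d[0]))%90,np.linalg.norm(d))
plan([.3,.2,.3],35); plan([.596,-.234,.3],-4)
E
```

```text
[[ 0.60319973 -0.22370955]
 [ 0.60192669 -0.24055549]
 [ 0.5858918  -0.23866227]
 [ 0.58750309 -0.2221633 ]] [ 0.59463033 -0.23127266]
85.67838360473904 0.016893972701243452
83.26631369591803 0.016146273705489822
84.42215602996258 0.016577458740470608
84.37403374752193 0.015772618067293704
t 0.1 pos [0.1654 0.5242 0.2372] yaw 72.48 F [ 0.2 -0.1  0.1] gap 0.0929
shift [-0.7531 -0.8958 -0.2086] turn [-1.300e-03  4.000e-04  8.329e-01]
t 0.1 pos [0.1654 0.5242 0.2372] yaw 72.48 F [ 0.2 -0.1  0.1] gap 0.0929
shift [-2.1295 -1.9784 -0.2076] turn [-1.2000e-03  8.0000e-04  1.6996e+00]
```

```bash
r='[-0.753,-0.896,-0.21,0,0,0.833,1]'; python3 -m creep '[[[-0.753,-0.896,-0.21,0,0,0.833,1],[-0.753,-0.896,-0.21,0,0,0.833,1],[-0.753,-0.896,-0.21,0,0,0.833,1],[-0.753,-0.896,-0.21,0,0,0.833,1],[-0.753,-0.896,-0.21,0,0,0.833,1],[-0.753,-0.896,-0.21,0,0,0.833,1],[-0.753,-0.896,-0.21,0,0,0.833,1],[-0.753,-0.896,-0.21,0,0,0.833,1],[-0.753,-0.896,-0.21,0,0,0.833,1],[-0.753,-0.896,-0.21,0,0,0.833,1],[-0.753,-0.896,-0.21,0,0,0.833,1],[-0.753,-0.896,-0.21,0,0,0.833,1]]]'; python3 -c "
from h import *
plan([.46,-.03,.3],10);plan([.5955,-.233,.3],-5.6)"
```

```text
time_s: 1.1
position: [0.2998, 0.2005, 0.3004]
tcp_rot: [0.462, 0.887, -0.0, -0.0]
wrist_force: [-0.2, 0.0, 0.1]
finger_gap: 0.0929
finger_force: 0.0
t 1.1 pos [0.2998 0.2005 0.3004] yaw 34.98 F [-0.2  0.   0.1] gap 0.0929
shift [-0.9357 -0.0029  0.001 ] turn [-5.00e-04 -3.00e-04  5.55e-01]
t 1.1 pos [0.2998 0.2005 0.3004] yaw 34.98 F [-0.2  0.   0.1] gap 0.0929
shift [-1.7491e+00 -2.0700e-02  8.0000e-04] turn [-5.000e-04 -2.000e-04  9.017e-01]
```

```bash
python3 -m creep '[[[-0.9,-0.01,0,0,0,0.902,1],[-0.9,-0.01,0,0,0,0.902,1],[-0.9,-0.01,0,0,0,0.902,1],[-0.9,-0.01,0,0,0,0.902,1],[-0.9,-0.01,0,0,0,0.902,1],[-0.9,-0.01,0,0,0,0.902,1],[-0.9,-0.01,0,0,0,0.902,1],[-0.9,-0.01,0,0,0,0.902,1],[-0.9,-0.01,0,0,0,0.902,1],[-0.9,-0.01,0,0,0,0.902,1]]]'; python3 -c "
from h import *
plan([.5955,-.233,.3],-5.6)"
```

```text
time_s: 1.93
position: [0.4521, -0.0214, 0.3001]
tcp_rot: [0.74, 0.672, -0.0, -0.001]
wrist_force: [-0.4, 0.6, 0.6]
finger_gap: 0.0932
finger_force: 0.0
t 1.93 pos [ 0.4521 -0.0214  0.3001] yaw -5.5 F [-0.4  0.6  0.6] gap 0.0932
shift [-6.564e-01  5.435e-01 -4.000e-04] turn [-0.0016 -0.0004  0.0023]
```

```bash
python3 -m creep '[[[-0.656,0.543,0,0,0,0.002,1],[-0.656,0.543,0,0,0,0.002,1],[-0.656,0.543,0,0,0,0.002,1],[-0.656,0.543,0,0,0,0.002,1],[-0.656,0.543,0,0,0,0.002,1],[-0.656,0.543,0,0,0,0.002,1],[-0.656,0.543,0,0,0,0.002,1],[-0.656,0.543,0,0,0,0.002,1],[-0.656,0.543,0,0,0,0.002,1]]]'; python3 - <<'E'
from h import *
import cv2
a=viewer.capture("side")[:,:,::-1]
cv2.imwrite("pics/s1.png",cv2.convertScaleAbs(cv2.resize(a[120:330,290:500],None,fx=2.8,fy=2.8,interpolation=cv2.INTER_CUBIC),alpha=1.4))
plan([.5955,-.233,.168],-5.6)
E
```

```text
time_s: 2.68
position: [0.5952, -0.2326, 0.3004]
tcp_rot: [0.741, 0.672, -0.0, -0.001]
wrist_force: [-0.8, 0.5, -0.4]
finger_gap: 0.0927
finger_force: 0.0
t 2.73 pos [ 0.5951 -0.2324  0.3008] yaw -5.58 F [-0.5 -0.4 -0.8] gap 0.0932
shift [-0.0021  0.0018  0.4427] turn [-0.0005 -0.0005  0.0005]
```

View pics/s1.png

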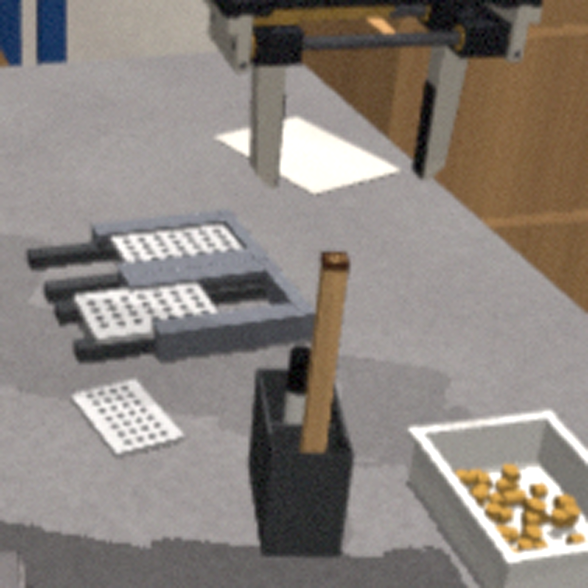

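The fingers (tips at crop pixels 265,185 and 425,175) straddle the stick top (335,258); descending.

```bash
python3 -m creep '[[[0,0,0.06,0,0,0,1],[0,0,0.14,0,0,0,1],[0,0,0.22,0,0,0,1],[0,0,0.30,0,0,0,1],[0,0,0.37,0,0,0,1],[0,0,0.42,0,0,0,1],[0,0,0.442,0,0,0,1],[0,0,0.442,0,0,0,1]]]'; python3 -m creep '[[[0,0,0,0,0,0,-0.2],[0,0,0,0,0,0,-0.4],[0,0,0,0,0,0,-0.6],[0,0,0,0,0,0,-0.7],[0,0,0,0,0,0,-0.8],[0,0,0,0,0,0,-1],[0,0,0,0,0,0,-1],[0,0,0,0,0,0,-1],[0,0,0,0,0,0,-1],[0,0,0,0,0,0,-1],[0,0,0,0,0,0,-1],[0,0,0,0,0,0,-1]]]' 30
```

```text
time_s: 3.4
position: [0.5947, -0.2328, 0.1674]
tcp_rot: [0.741, 0.672, -0.0, -0.001]
wrist_force: [0.2, 0.1, 0.2]
finger_gap: 0.0929
finger_force: 0.0
time_s: 4.4
position: [0.5954, -0.2345, 0.168]
tcp_rot: [0.741, 0.671, 0.0, 0.0]
wrist_force: [0.8, -0.4, -0.3]
finger_gap: 0.0179
finger_force: 0.6
```

```bash
python3 -m creep '[[[0,0,0,0,0,0,-1],[0,0,0,0,0,0,-1],[0,0,0,0,0,0,-1],[0,0,0,0,0,0,-1],[0,0,0,0,0,0,-1],[0,0,0,0,0,0,-1]]]' 45; python3 - <<'E'
from h import *
import cv2
z=lambda a,k:cv2.resize(np.ascontiguousarray(a),None,fx=k,fy=k,interpolation=cv2.INTER_CUBIC)
a=viewer.capture("side")[:,:,::-1];b=viewer.capture("top")[:,:,::-1]
m=np.zeros((500,780,3),np.uint8);m[:480,:320]=z(a[170:330,360-7:460-0][:, :107],3)[:480,:320];m[:450,330:780]=z(b[120:270,370:520],3)
cv2.imwrite("pics/s2.png",cv2.convertScaleAbs(m,alpha=1.4))
plan([.5955,-.233,.168],-5.6)
E
```

```text
time_s: 4.9
position: [0.5953, -0.2345, 0.168]
tcp_rot: [0.741, 0.671, -0.0, -0.0]
wrist_force: [-0.2, -0.3, -0.6]
finger_gap: 0.0169
finger_force: 43.3
t 5.0 pos [ 0.5953 -0.2345  0.168 ] yaw -5.68 F [-0.3  0.3 -0.2] gap 0.0167
shift [ 0.005  0.    -0.   ] turn [-0.0001  0.     -0.0019]
```

View pics/s2.png

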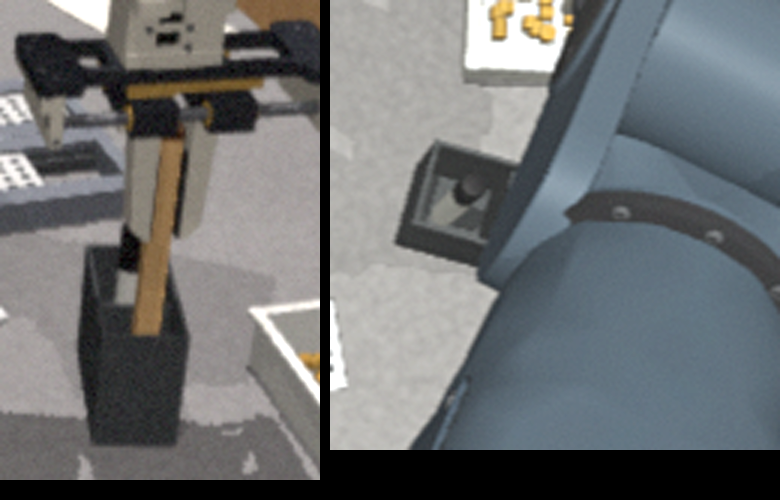

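Stick (crop 172,140 to 147,330) is gripped; holder unmoved. Lifting straight up.

```bash
python3 -m creep '[[[0,0,-0.02,0,0,0,-1],[0,0,-0.06,0,0,0,-1],[0,0,-0.11,0,0,0,-1],[0,0,-0.16,0,0,0,-1],[0,0,-0.21,0,0,0,-1],[0,0,-0.27,0,0,0,-1],[0,0,-0.33,0,0,0,-1],[0,0,-0.39,0,0,0,-1],[0,0,-0.44,0,0,0,-1],[0,0,-0.48,0,0,0,-1],[0,0,-0.49,0,0,0,-1],[0,0,-0.49,0,0,0,-1]]]'; python3 - <<'E'
from h import *
import cv2
z=lambda a,k:cv2.resize(np.ascontiguousarray(a),None,fx=k,fy=k,interpolation=cv2.INTER_CUBIC)
a=viewer.capture("side")[:,:,::-1]
cv2.imwrite("pics/s3.png",cv2.convertScaleAbs(z(a[100:330,340:460],2.6),alpha=1.4))
# model axis projected (vertical stick below TCP)
s=bot.get_state();p=s["position"]
print(proj("side",[p,p-[0,0,.137],p-[0,0,.165]]))
plan([.47,.068,.315],1.6)
E
```

```text
time_s: 6.0
position: [0.5955, -0.2346, 0.3162]
tcp_rot: [0.741, 0.671, 0.0, 0.001]
wrist_force: [0.7, -0.3, -0.4]
finger_gap: 0.017
finger_force: 43.3
[[415.24052963 166.13101832]
 [407.04962224 234.51134649]
 [405.52935033 247.20306517]]
t 6.05 pos [ 0.5953 -0.2345  0.315 ] yaw -5.69 F [ 0.8 -0.3 -1.1] gap 0.0167
shift [ 9.619e-01 -5.154e-01 -1.000e-04] turn [ 0.      0.     -0.1619]
```

View pics/s3.png

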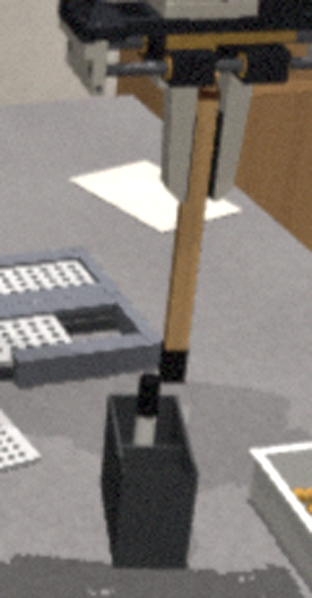

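Foot bottom at crop (172,380) = image (406.2,246.2), matching a vertical stick 165 mm below the TCP. Moving to in front of the plate.

```bash
python3 -m creep '[[[0.04,-0.02,0,0,0,-0.02,-1],[0.12,-0.064,0,0,0,-0.04,-1],[0.22,-0.118,0,0,0,-0.06,-1],[0.32,-0.171,0,0,0,-0.08,-1],[0.42,-0.225,0,0,0,-0.1,-1],[0.52,-0.279,0,0,0,-0.12,-1],[0.62,-0.332,0,0,0,-0.14,-1],[0.72,-0.386,0,0,0,-0.162,-1],[0.82,-0.439,0,0,0,-0.162,-1],[0.9,-0.482,0,0,0,-0.162,-1],[0.95,-0.509,0,0,0,-0.162,-1],[0.962,-0.515,0,0,0,-0.162,-1]]]'; python3 -m creep '[[[0.962,-0.515,0,0,0,0,-1]]]' >/dev/null 2>&1 <<< '' & wait; python3 -c "
from h import *
plan([.47,.067,.172],1.6)"
```

```text
time_s: 7.05
position: [0.4689, 0.0699, 0.3143]
tcp_rot: [0.696, 0.718, -0.0, -0.001]
wrist_force: [0.4, -0.8, -1.4]
finger_gap: 0.0168
finger_force: 43.3
t 7.13 pos [0.4509 0.1021 0.3143] yaw 1.47 F [ 1.   1.1 -0.5] gap 0.0163
shift [-0.1179  0.0608  0.4743] turn [-0.0003  0.0019 -0.0029]
```

That second, one-row call was a mistake: it was unintended, but it moved in free space only. I'll correct it now, before descending.

```bash
python3 -m creep '[[[-0.05,0.025,0,0,0,0,-1],[-0.1,0.05,0,0,0,0,-1],[-0.117,0.06,0,0,0,0,-1],[-0.117,0.06,0,0,0,0,-1],[-0.117,0.06,0,0,0,0,-1],[-0.117,0.06,0,0,0,0,-1]]]'; python3 -c "
from h import *
plan([.47,.067,.172],1.6)"
```

```text
time_s: 7.63
position: [0.4684, 0.0694, 0.3147]
tcp_rot: [0.698, 0.717, -0.0, -0.0]
wrist_force: [0.1, -0.4, -0.7]
finger_gap: 0.0166
finger_force: 43.3
t 7.63 pos [0.4684 0.0694 0.3147] yaw 1.55 F [ 0.1 -0.4 -0.7] gap 0.0166
shift [-0.008   0.0056  0.4757] turn [-0.001  -0.0001 -0.0012]
```

```bash
python3 -m creep '[[[-0.008,0.005,0.04,0,0,0,-1],[-0.008,0.005,0.1,0,0,0,-1],[-0.008,0.005,0.16,0,0,0,-1],[-0.008,0.005,0.22,0,0,0,-1],[-0.008,0.005,0.28,0,0,0,-1],[-0.008,0.005,0.34,0,0,0,-1],[-0.008,0.005,0.39,0,0,0,-1],[-0.008,0.005,0.43,0,0,0,-1],[-0.008,0.005,0.46,0,0,0,-1],[-0.008,0.005,0.475,0,0,0,-1],[-0.008,0.005,0.475,0,0,0,-1],[-0.008,0.005,0.475,0,0,0,-1]]]'; python3 - <<'E'
from h import *
import cv2
z=lambda a,k:cv2.resize(np.ascontiguousarray(a),None,fx=k,fy=k,interpolation=cv2.INTER_CUBIC)
a=viewer.capture("side")[:,:,::-1]
cv2.imwrite("pics/s4.png",cv2.convertScaleAbs(z(a[130:270,280:420],4),alpha=1.4))
s=bot.get_state();p=s["position"]
print(proj("side",[p-[0,0,.165]]),280)
plan([.5538+.007-.003,.069,.172],1.6)
E
```

```text
time_s: 8.63
position: [0.4703, 0.0673, 0.1729]
tcp_rot: [0.697, 0.717, 0.0, 0.0]
wrist_force: [0.7, 0.2, -0.8]
finger_gap: 0.0167
finger_force: 43.3
[[306.96411246 239.40753015]] 280
t 8.68 pos [0.4704 0.0673 0.1731] yaw 1.6 F [ 1.2  0.2 -1.1] gap 0.0164
shift [-0.0024  0.2914  0.004 ] turn [ 0.0011 -0.      0.0001]
```

View pics/s4.png

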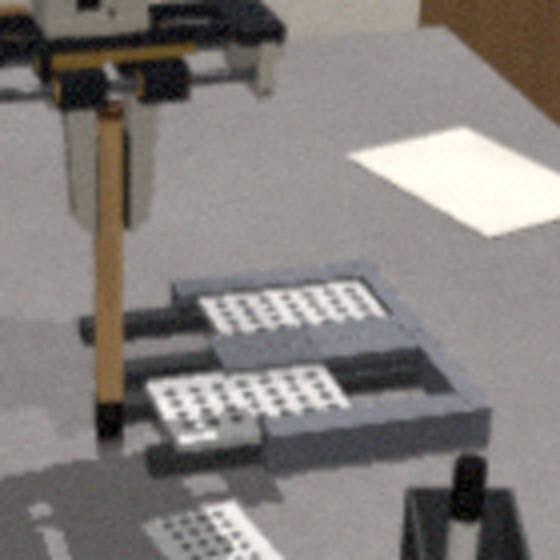

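Foot at crop (109,435), just in front of the plate's outer edge (crop ~150-175, 380-440), centred. Pushing.

```bash
python3 -m creep '[[[0,0.01,0,0,0,0,-1],[0,0.02,0,0,0,0,-1],[0,0.035,0,0,0,0,-1],[0,0.05,0,0,0,0,-1],[0,0.06,0,0,0,0,-1],[0,0.07,0,0,0,0,-1],[0,0.08,0,0,0,0,-1],[0,0.095,0,0,0,0,-1],[0,0.11,0,0,0,0,-1],[0,0.125,0,0,0,0,-1],[0,0.14,0,0,0,0,-1],[0,0.15,0,0,0,0,-1]]]';  python3 -m creep '[[[0,0.01,0,0,0,0,-1],[0,0.02,0,0,0,0,-1],[0,0.03,0,0,0,0,-1],[0,0.04,0,0,0,0,-1],[0,0.05,0,0,0,0,-1],[0,0.06,0,0,0,0,-1],[0,0.07,0,0,0,0,-1],[0,0.08,0,0,0,0,-1],[0,0.09,0,0,0,0,-1],[0,0.1,0,0,0,0,-1],[0,0.11,0,0,0,0,-1],[0,0.115,0,0,0,0,-1]]]'
```

```text
time_s: 9.68
position: [0.5156, 0.0685, 0.1724]
tcp_rot: [0.697, 0.717, -0.0, 0.0]
wrist_force: [-1.5, 0.5, -1.1]
finger_gap: 0.0169
finger_force: 43.3
time_s: 10.68
position: [0.5499, 0.0694, 0.1725]
tcp_rot: [0.697, 0.717, 0.0, 0.0]
wrist_force: [-1.5, 0.3, -1.5]
finger_gap: 0.0165
finger_force: 43.3
```

```bash
python3 -m creep '[[[0,0.004,0,0,0,0,-1],[0,0.008,0,0,0,0,-1],[0,0.012,0,0,0,0,-1],[0,0.016,0,0,0,0,-1],[0,0.02,0,0,0,0,-1],[0,0.024,0,0,0,0,-1],[0,0.027,0,0,0,0,-1],[0,0.03,0,0,0,0,-1],[0,0.03,0,0,0,0,-1]]]';  python3 -m creep '[[[0,0.003,0,0,0,0,-1],[0,0.006,0,0,0,0,-1],[0,0.009,0,0,0,0,-1],[0,0.009,0,0,0,0,-1]]]';python3 -m creep '[[[0,0.003,0,0,0,0,-1],[0,0.006,0,0,0,0,-1],[0,0.006,0,0,0,0,-1]]]'
```

```text
time_s: 11.43
position: [0.5587, 0.0697, 0.1725]
tcp_rot: [0.697, 0.717, 0.0, 0.0]
wrist_force: [-0.5, 0.4, -0.7]
finger_gap: 0.0166
finger_force: 43.3
time_s: 11.77
position: [0.5614, 0.0697, 0.1725]
tcp_rot: [0.697, 0.717, 0.0, 0.0]
wrist_force: [-1.3, -0.3, -1.9]
finger_gap: 0.0163
finger_force: 43.3
time_s: 12.02
position: [0.5629, 0.0698, 0.1725]
tcp_rot: [0.697, 0.717, -0.0, -0.0]
wrist_force: [-3.0, -0.1, 0.5]
finger_gap: 0.0164
finger_force: 43.3
```

```bash
python3 -m creep '[[[0,0.004,0,0,0,0,-1],[0,0.006,0,0,0,0,-1],[0,0.006,0,0,0,0,-1]]]';python3 -m creep '[[[0,0.004,0,0,0,0,-1],[0,0.006,0,0,0,0,-1],[0,0.006,0,0,0,0,-1]]]'
```

```text
time_s: 12.27
position: [0.564, 0.0697, 0.1724]
tcp_rot: [0.697, 0.717, -0.001, -0.001]
wrist_force: [-7.4, -1.6, 3.2]
finger_gap: 0.0165
finger_force: 43.3
time_s: 12.52
position: [0.5651, 0.0695, 0.1722]
tcp_rot: [0.697, 0.717, -0.002, -0.001]
wrist_force: [-8.6, -1.8, 4.1]
finger_gap: 0.0167
finger_force: 43.7
```

Force rose against the stop. Backing off and lifting.

```bash
python3 -m creep '[[[0,-0.01,0,0,0,0,-1],[0,-0.03,0,0,0,0,-1],[0,-0.06,0,0,0,0,-1],[0,-0.09,-0.02,0,0,0,-1],[0,-0.1,-0.08,0,0,0,-1],[0,-0.1,-0.16,0,0,0,-1],[0,-0.1,-0.24,0,0,0,-1],[0,-0.1,-0.32,0,0,0,-1],[0,-0.1,-0.4,0,0,0,-1],[0,-0.1,-0.46,0,0,0,-1],[0,-0.1,-0.48,0,0,0,-1],[0,-0.1,-0.48,0,0,0,-1]]]'; python3 - <<'E'
from h import *
import cv2
z=lambda a,k:cv2.resize(np.ascontiguousarray(a),None,fx=k,fy=k,interpolation=cv2.INTER_CUBIC)
a=viewer.capture("side")[:,:,::-1];b=viewer.capture("top")[:,:,::-1]
m=np.zeros((600,800,3),np.uint8);m[:600,:450]=z(a[60:260,285:435],3);m[:350,450:800]=z(b[125:265,190:330],2.5)
cv2.imwrite("pics/s5.png",cv2.convertScaleAbs(m,alpha=1.4))
s=bot.get_state();p=s["position"]
print(proj("side",[p-[0,0,.165],p+[0,0,-.03]]))
print(proj("side",[[.5538+.015,.0695+.04,.022],[.5688,.0295,.022]]),proj("top",[[.5688,.0695,.022]]))
plan([.594,-.235,.315],-5.6)
E
```

```text
time_s: 13.52
position: [0.5368, 0.0691, 0.3182]
tcp_rot: [0.697, 0.717, 0.001, 0.001]
wrist_force: [1.1, 0.6, -0.7]
finger_gap: 0.0167
finger_force: 43.6
[[333.28263296 185.09289283]
 [334.78421402 130.50930382]]
[[339.9400507  222.53503032]
 [348.84699253 237.66473233]] [[282.33001764 202.22907941]]
t 13.62 pos [0.5361 0.069  0.3157] yaw 1.6 F [ 0.1 -0.2 -1.9] gap 0.0166
shift [-1.0185  0.1644  0.0022] turn [-1.000e-03  1.000e-04  1.601e-01]
```

View pics/s5.png

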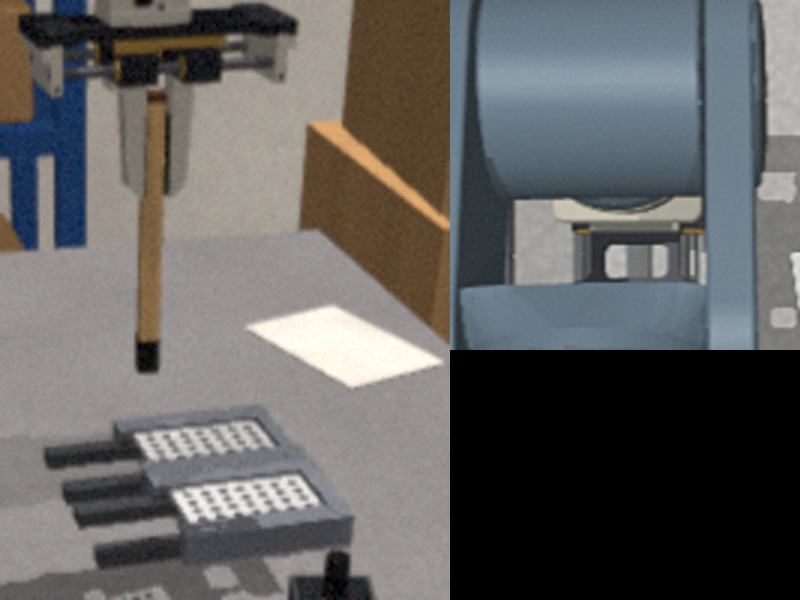

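Plate is home, its outer edge (crop ~170-190, 490-520) inside the mouth like its neighbour; the stick still hangs straight (foot at crop 147,371). Going back to the holder.

```bash
python3 -m creep '[[[-0.04,0.006,0,0,0,0.02,-1],[-0.12,0.02,0,0,0,0.05,-1],[-0.22,0.035,0,0,0,0.08,-1],[-0.32,0.05,0,0,0,0.1,-1],[-0.42,0.067,0,0,0,0.13,-1],[-0.52,0.083,0,0,0,0.16,-1],[-0.62,0.1,0,0,0,0.16,-1],[-0.72,0.115,0,0,0,0.16,-1],[-0.82,0.13,0,0,0,0.16,-1],[-0.91,0.14,0,0,0,0.16,-1],[-0.96,0.145,0,0,0,0.16,-1],[-0.98,0.145,0,0,0,0.16,-1]]]'; python3 - <<'E'
from h import *
plan([.588,-.236,.315],-5.6)
E
```

```text
time_s: 14.62
position: [0.5879, -0.226, 0.3151]
tcp_rot: [0.742, 0.671, -0.0, -0.001]
wrist_force: [-0.1, -0.8, -1.2]
finger_gap: 0.0167
finger_force: 43.6
t 14.62 pos [ 0.5879 -0.226   0.3151] yaw -5.75 F [-0.1 -0.8 -1.2] gap 0.0167
shift [-0.0332  0.0037  0.0002] turn [-0.0024 -0.0005 -0.0033]
```

```bash
python3 -m creep '[[[-0.02,0.002,0,0,0,0,-1],[-0.033,0.003,0,0,0,0,-1],[-0.033,0.003,0,0,0,0,-1],[-0.033,0.003,0,0,0,0,-1],[-0.033,0.003,0,0,0,0,-1]]]'; python3 - <<'E'
from h import *
import cv2
z=lambda a,k:cv2.resize(np.ascontiguousarray(a),None,fx=k,fy=k,interpolation=cv2.INTER_CUBIC)
a=viewer.capture("side")[:,:,::-1];b=viewer.capture("top")[:,:,::-1]
m=np.zeros((600,800,3),np.uint8);m[:575,:300]=z(a[100:330,345:465],2.5);m[:480,320:800]=z(b[125:245,200:320],4)
cv2.imwrite("pics/s6.png",cv2.convertScaleAbs(m,alpha=1.4))
s=bot.get_state();p=s["position"]
print(proj("side",[p-[0,0,.165]]))
plan([.588,-.236,.169],-5.6)
E
```

```text
time_s: 15.03
position: [0.5884, -0.2327, 0.3167]
tcp_rot: [0.74, 0.672, 0.0, 0.0]
wrist_force: [0.3, -0.3, -1.5]
finger_gap: 0.0163
finger_force: 43.6
[[401.91468043 246.43164762]]
t 15.13 pos [ 0.5884 -0.2329  0.3167] yaw -5.55 F [ 0.4  1.  -0.4] gap 0.0162
shift [-1.050e-02 -4.000e-04  4.924e-01] turn [0.0003 0.     0.0011]
```

View pics/s6.png

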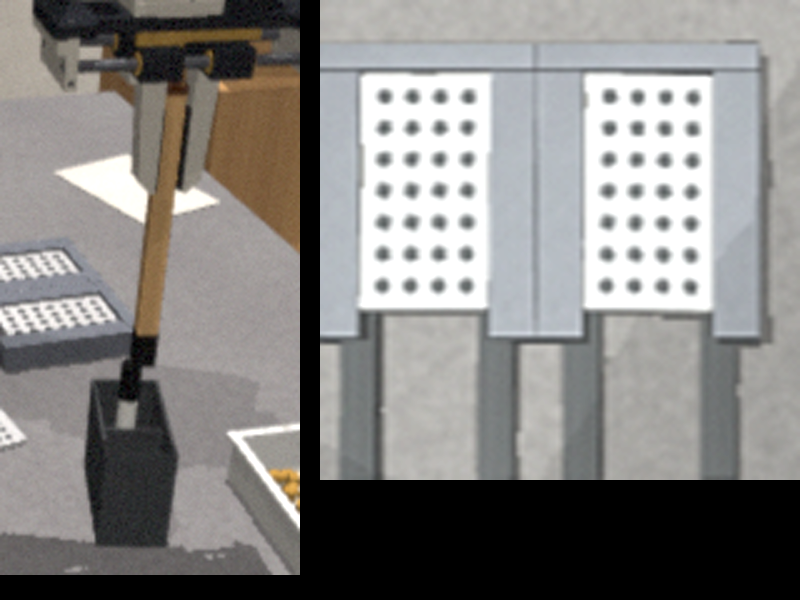

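Plate confirmed home (lower edge at row ~311 next to neighbour's ~310, both against the stop). Stick is above its compartment; lowering.

```bash
python3 -m creep '[[[-0.01,0,0.03,0,0,0,-1],[-0.01,0,0.08,0,0,0,-1],[-0.01,0,0.13,0,0,0,-1],[-0.01,0,0.18,0,0,0,-1],[-0.01,0,0.23,0,0,0,-1],[-0.01,0,0.28,0,0,0,-1],[-0.01,0,0.33,0,0,0,-1],[-0.01,0,0.38,0,0,0,-1],[-0.01,0,0.42,0,0,0,-1],[-0.01,0,0.45,0,0,0,-1],[-0.01,0,0.47,0,0,0,-1],[-0.01,0,0.47,0,0,0,-1]]]'; python3 -m creep '[[[0,0,0.005,0,0,0,-1],[0,0,0.01,0,0,0,-1],[0,0,0.015,0,0,0,-1],[0,0,0.015,0,0,0,-1]]]'; python3 -m creep '[[[0,0,0.004,0,0,0,-1],[0,0,0.008,0,0,0,-1],[0,0,0.008,0,0,0,-1]]]'
```

```text
time_s: 16.13
position: [0.5876, -0.2363, 0.1743]
tcp_rot: [0.741, 0.672, -0.0, -0.001]
wrist_force: [-0.0, 0.4, -0.7]
finger_gap: 0.0165
finger_force: 43.6
time_s: 16.47
position: [0.5881, -0.2365, 0.1712]
tcp_rot: [0.741, 0.672, 0.0, 0.0]
wrist_force: [-0.0, 0.0, -1.4]
finger_gap: 0.0164
finger_force: 43.6
time_s: 16.72
position: [0.5879, -0.2365, 0.1685]
tcp_rot: [0.741, 0.672, -0.0, -0.0]
wrist_force: [0.4, 0.6, -0.7]
finger_gap: 0.0163
finger_force: 43.6
```

```bash
python3 -m creep '[[[0,0,0.002,0,0,0,-1],[0,0,0.003,0,0,0,-1],[0,0,0.003,0,0,0,-1]]]'; python3 -m creep '[[[0,0,0.002,0,0,0,-1],[0,0,0.003,0,0,0,-1],[0,0,0.003,0,0,0,-1]]]'
```

```text
time_s: 16.97
position: [0.5881, -0.2366, 0.168]
tcp_rot: [0.741, 0.672, 0.0, 0.0]
wrist_force: [-0.6, 0.6, 1.9]
finger_gap: 0.0166
finger_force: 43.6
time_s: 17.22
position: [0.5882, -0.2367, 0.1679]
tcp_rot: [0.741, 0.672, 0.0, 0.001]
wrist_force: [-2.7, 0.4, 8.4]
finger_gap: 0.0164
finger_force: 43.6
```

```bash
python3 -m creep '[[[0,0,-0.002,0,0,0,-1],[0,0,-0.002,0,0,0,-1],[0,0,-0.002,0,0,0,-1]]]' 8;  python3 -m creep '[[[0,0,0,0,0,0,-0.63],[0,0,0,0,0,0,-0.6],[0,0,0,0,0,0,-0.57],[0,0,0,0,0,0,-0.53],[0,0,0,0,0,0,-0.45],[0,0,0,0,0,0,-0.3],[0,0,0,0,0,0,-0.1],[0,0,0,0,0,0,0.1],[0,0,0,0,0,0,0.1],[0,0,0,0,0,0,0.1],[0,0,0,0,0,0,0.1]]]';  python3 - <<'E'
from h import *
import cv2
z=lambda a,k:cv2.resize(np.ascontiguousarray(a),None,fx=k,fy=k,interpolation=cv2.INTER_CUBIC)
a=viewer.capture("side")[:,:,::-1]
cv2.imwrite("pics/s7.png",cv2.convertScaleAbs(z(a[170:330,350:470],3.5),alpha=1.4))
plan([.588,-.236,.3],-5.6)
E
```

```text
time_s: 17.47
position: [0.5882, -0.2367, 0.1678]
tcp_rot: [0.741, 0.672, 0.0, 0.0]
wrist_force: [-0.3, -0.6, 4.2]
finger_gap: 0.0159
finger_force: 7.9
time_s: 18.38
position: [0.588, -0.2365, 0.1674]
tcp_rot: [0.741, 0.672, -0.0, -0.0]
wrist_force: [-0.3, -0.1, -0.0]
finger_gap: 0.0504
finger_force: 0.0
t 18.43 pos [ 0.588  -0.2365  0.1674] yaw -5.59 F [-0.1 -0.8  0.6] gap 0.0507
shift [ 1.700e-03 -2.000e-04 -4.418e-01] turn [0.     0.     0.0001]
```

View pics/s7.png

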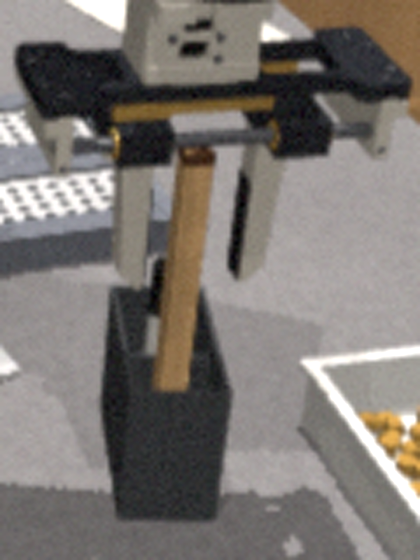

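The stick (top at crop 195,155, entering the box at 172,388) stands free between the open fingers. Rising straight clear.

```bash
python3 -m creep '[[[0,0,-0.03,0,0,0,0.1],[0,0,-0.08,0,0,0,0.1],[0,0,-0.14,0,0,0,0.1],[0,0,-0.2,0,0,0,0.1],[0,0,-0.27,0,0,0,0.1],[0,0,-0.34,0,0,0,0.1],[0,0,-0.4,0,0,0,0.1],[0,0,-0.45,0,0,0,0.1],[0,0,-0.48,0,0,0,0.1],[0,0,-0.48,0,0,0,0.1],[0,0,-0.48,0,0,0,0.1]]]';  python3 - <<'E'
from h import *
import cv2
z=lambda a,k:cv2.resize(np.ascontiguousarray(a),None,fx=k,fy=k,interpolation=cv2.INTER_CUBIC)
a=viewer.capture("side")[:,:,::-1]
cv2.imwrite("pics/s8.png",cv2.convertScaleAbs(z(a[120:330,280:540],2.8),alpha=1.4))
print(proj("side",[.588,-.2365,.223]))
E
```

```text
time_s: 19.35
position: [0.588, -0.2365, 0.3114]
tcp_rot: [0.741, 0.672, 0.0, 0.0]
wrist_force: [0.5, 0.5, -1.0]
finger_gap: 0.0515
finger_force: 0.0
[[406.32257412 214.1658085 ]]
```

View pics/s8.png

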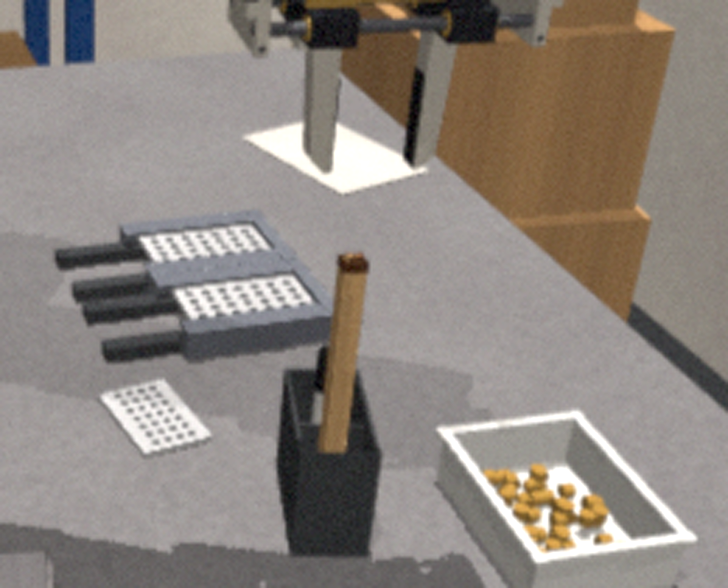

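The stick stands upright in the holder (top at crop 352,262), the marker is in its compartment (322,370), the plate is home and the gripper is clear.

```bash
python3 -c "
from workcell import bot
print(bot.finish_job())"
```

```text
the job is handed in; nothing more can be done
None
```

I pushed the plate home against its stop with the stick, set the stick gently back in the holder with the marker, and handed the job in at about 19.4 s; one accidental extra move, in free space, touched nothing.

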